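Shut the drainer lid and spin its wing nut down

ROBOT

A 6-joint arm with a two-finger parallel gripper is mounted at the origin on the work surface. World frame = base frame: x ahead of the robot, y to its left, z up, the work surface at z = 0. Lengths are in mm, angles in degrees, forces in N, time in s.
With the tool pointing down it reaches from about 350 to 850 mm from the base axis. Payload 8.1 kg.
Tool frame: the origin (TCP) lies between the finger pads; the fingertips stand 11 mm ahead of it and the grasp point (between the pads) lies 8 mm behind it; z points along the fingers, y is the line along which they close (so a half turn about z gives the same grasp; the last joint's range is limited). The gripper opens to 85 mm and grips with 20 to 120 N. Pads are 22 mm wide; open, the fingers measure 114 mm over their backs; the gripper's body (76 mm by 85 mm) begins 54 mm behind the grasp point. The pads swing forward as they close: fully open they stand 13 mm farther back than shut.
Start: joints at [-4.893, 7.471, 85.268, -0, 87.261, -4.893], TCP at [600.004, 0.022, 242.292] pointing down, gripper open.
Joint ranges: [-169.43, 169.43], [-51.17, 129.36], [1.28, 143.12], [-76.62, 256.62], [0, 156.53], [-152.29, 152.29]. Speed limits (degrees/s): [136.94, 136.94, 159.86, 180, 180, 180].

INTERFACE

Orientations are given as [roll, pitch, yaw] about the fixed x, y, z axes, in that order (R = Rz(yaw) Ry(pitch) Rx(roll)).
In Python, from bench import r, snapshot, get_calibration gives the robot as it stands.
- The arm moves only by the tool step_arm, never from a script. Its argument "rows" is a list of rows, each a list of 2 entries, a list of its own where there are three numbers: the shift along the tool's x, y, z in mm, then the turn about the tool's z in degrees. In form: [[[tx, ty, tz], yaw], ...]. A call has 1 to 12 rows; each row is the pose to reach, as a shift and turn from the pose commanded when the call began, along the tool's axes at that moment; what a row does not reach only later rows make up. A row lasts 1/10 s, in which the tool goes at most 50 mm and 8.59 degrees, less where a joint would pass 70% of its speed; a pose out of reach is approached as far as the arm can. A call with a gripper value outside its range is refused whole. "fingers" is the opening, from 0 (shut) to 1 (fully open), set as the call begins (left out, the last holds). The fingers move at their own pace and stop on an object; "squeeze" is the grip in N (left out, the last holds). Time passes only in rows, so rows that repeat a pose let the fingers close. It gives the time, the measured TCP pose, the force, the opening and the grip force at its end, in the units of the state.
- r.sense(): the state, without advancing time (a new reading comes with each control period).
- snapshot(name): name is "scene" or "side" or "wrist"; returns the picture (420x560x3 uint8, blue, green, red); there is no depth.
- get_calibration(name): a dict with "fovy" (degrees; the focal length in pixels is half the picture's height over the tangent of half this angle, whatever the lens; pixels are square), "cx", "cy" (the principal point, pixels), "eye" and "orientation" of the camera in the world. Camera axes: x right, y up, looking along -z (the intrinsics and any distortion apply to the point x, -y, -z); pixel columns grow to the right and rows downward; lengths in mm; the calibration is good to about 2 mm. A picture is of the moment at which its call begins: read the wrist's pose just before it. get_calibration takes no time and is no camera call; for the wrist camera it gives the pose at the moment of the call.
- r.hand_in(): hands the job in; it is judged then, once.
The state is a dict: "time": time; "joint_pos": joint angles; "qd": joint speeds; "joint_efforts": joint torques, N m; "tool_pos": TCP position; "tcp_rot": TCP orientation; "ft_force": force on the tool from outside, world axes, zero at the start; "wrist_torque": the same for the moment, N m; "finger_gap": finger opening in mm; "grip_force": force on a finger pad.
Only numpy, scipy, OpenCV 4.12 (cv2) and the standard library are available. Lean on these libraries where they do the work, as an engineer would, in place of code of your own. Each camera call takes 0.05 s, during which the arm holds its last target. There are 200 camera calls.

TASK

The lid section of the black dish drainer stands part open and the steel wing nut on the front rim that clamps it is loose. With fingertips only, first push the lid section along the rim until it is fully shut against the end stop, then turn the wing nut clockwise with repeated fingertip strokes against its wings until it is snug on the lid's border and will turn no further. Do not take the nut between the fingers, and leave the washing-up, the ladle balanced across the rim, the soap bottle and the dipper where they are.

Things in the scene. Friction and masses are not known exactly. Their poses are not given: they have to be found in the camera images.
- drainer: Black plastic lattice crate (dish drainer), fixed: 260 mm along its x, 500 mm along its y, rim top 120 mm above the bench. Origin: centre of its underside, on the bench; x points away from the robot (within 15 degrees), y to the robot's left, z up. An end stop stands 16 mm above the rim at y = -0.250 to -0.240. The plate and saucepan inside stay over 20 mm below the rim top.
- lid (a joint): How far the lid section is open, m: 0 = fully shut against the end stop (a hard stop), grows as the lid slides along the drainer's +y (0.11 at most). It slides only along y and stays where it is left; friction about 2 N. To shut it, push it toward the drainer's -y.
- lid_edge (a point): Middle of the lid's upright trailing face, which looks along drainer +y: the face to push; moves with the lid. The lid is a dark grey inverted tray 210 mm long (drainer y) with flat 4 mm borders on the rim; the tray stands 120 to 159 mm above the bench, drainer x -0.070 to +0.088. The point is 142 mm above the bench, at drainer x = 0, and at y = -0.030 when shut.
- wing_nut (a joint): How far the wing nut is backed off, rad: 0 = snug on the lid's border (a hard stop), grows anticlockwise seen from above, 1.75 mm rise per turn. To tighten, turn it clockwise seen from above (right-hand thread). It stays where it is left; friction about 0.02 N m (about 1 N at a wing). It starts about 5 to 8 rad backed off.
- nut (a point): On the wing nut's vertical axis at its underside (126 mm above the bench when snug); turns with it, its y axis along the two wings (the drainer's y axis at joint value 0). Zinc-plated M12 wing nut, 65 mm over the two opposite wings; wings 6 mm thick, their 21 mm discs centred 22 mm from the axis, 12 to 33 mm above the underside; hub 25 mm wide, 14 mm high.
- stud (a point): Fixed point on the nut's axis at the top of the lid's flat border (124 mm above the bench), axes as the drainer's; at drainer x = -0.110, y = -0.085. The 12 mm stud stands up through the nut to 30 mm above this point. The lid's tray wall stands 40 mm from the axis on the drainer's +x side, 35 mm high; the side toward the robot is free.
- cup_a: Blue plastic cup, upside down in the drainer under the lid's end, 72 mm wide, 88 mm high; origin at the centre of its underside.
- cup_b: A second cup like it.
- saucepan: Aluminium saucepan in the drainer, 128 mm wide, 72 mm high, black handle; origin at the centre of its underside.
- plate: White ceramic plate lying in the drainer, 148 mm wide; origin at the centre of its underside.
- ladle: Steel ladle balanced across the front and back rims, near the drainer's +y end (drainer y about 0.18 to 0.20), 400 mm long, up to 25 mm above the rim; origin on the underside of its flat handle, midway between the rims.
- soap_bottle: Washing-up bottle on the bench, 64 mm wide, 190 mm high; origin at the centre of its underside.
- dipper: Grey plastic dipper mug on the bench, 100 mm wide, 85 mm high; origin at the centre of its underside.

How it is judged (in metres and radians):
On the way, in this order (a step that is already met when the one before it is completed fails the run):
1. the lid section is pushed fully shut, before the nut is tightened (value of joint lid below 0.005 m), for 0.2 s.
2. the wing nut is turned down snug, with the lid shut (value of joint wing_nut below 0.2 rad and value of joint lid below 0.005 m), for 0.2 s.
At the end, for the whole second after the job is handed in: The lid is shut to within 5 mm, the wing nut is at rest within 0.2 rad (about 11 degrees) of its hard stop, and every other thing is within 20 mm of where it began (all of step 2 and velocity of joint wing_nut between -0.1 and 0.1 rad/s and not (distance of cup_a from where it was at the start of the episode above 0.02 m) and not (distance of cup_b from where it was at the start of the episode above 0.02 m) and not (distance of saucepan from where it was at the start of the episode above 0.02 m) and not (distance of plate from where it was at the start of the episode above 0.02 m) and not (distance of ladle from where it was at the start of the episode above 0.02 m) and not (distance of soap_bottle from where it was at the start of the episode above 0.02 m) and not (distance of dipper from where it was at the start of the episode above 0.02 m)); the robot touches nothing.
It fails at once if the wing nut is taken between the fingers (they touch it while the grasp point lies within its wings) instead of stroked (contact force between the fingers and wing_nut above 1 N and x of the grasp point in the frame of nut between -0.006 and 0.006 m and y of the grasp point in the frame of nut between -0.034 and 0.034 m and z of the grasp point in the frame of nut below 0.045 m).
It fails at once if the ladle, a cup, the saucepan, the plate, or something on the bench is moved by more than 20 mm, lifted or carried (distance of any of cup_a, cup_b, saucepan, plate, ladle, soap_bottle, dipper from where it was at the start of the episode above 0.02 m).
It also fails if it takes over 58 s, if anything falls off the work surface, if the arm or the gripper's body presses on something with over 40 N, if the wrist force passes 120 N, or if a joint passes its speed limit or range.

## Working session

There is one attempt and no reset: what is moved stays moved. The work goes in short steps, Python scripts to look and compute and a tool call to move; the robot and the scene stay as the last step left them, time stands still between calls to the robot, and variables do not carry over. Pictures are saved under pics/ and viewed, at most 10 in all, crops included, and the job is handed in when it is done.

Besides the shell and the picture viewer there is one more tool, called after "Emit:" as name(argument=value, ...), one argument or row to a line, values as JSON. step_arm: Moves the arm, as the interface text tells. Its arguments: {"type":"object","properties":{"rows":{"type":"array"},"fingers":{"type":"number"},"squeeze":{"type":"number"}},"required":["rows"]}

```bash
mkdir -p pics; ls; python3 - <<'E'
from bench import r,snapshot,get_calibration
import cv2,numpy as np
a=snapshot("scene");b=snapshot("side")
cv2.imwrite("pics/scene.png",a);cv2.imwrite("pics/side.png",b)
for n in("scene","side","wrist"):print(n,get_calibration(n))
s=r.sense();print(s)
E
```

```text
pics
scene {'fovy': 52.49055001851925, 'cx': 274.05363104945116, 'cy': 209.5622727102819, 'eye': array([ 480.62488673,  317.8954509 , 1192.59898897]), 'orientation': array([  18.34176231,   -0.48227218, -157.82196982])}
side {'fovy': 44.09016770311424, 'cx': 279.3674606968897, 'cy': 205.34500397842334, 'eye': array([ -55.3866945 , -796.12771309, 1283.99425449]), 'orientation': array([ 42.58190842,  -0.04924571, -40.91844043])}
wrist {'fovy': 68.57149570631297, 'cx': 279.918985419871, 'cy': 210.7863182195222, 'eye': array([599.73298706,  67.95138899, 372.45860084]), 'orientation': array([-15.63514332,   0.1109353 ,   0.05954474])}
{'time': 0.1, 'joint_pos': array([-4.89195755e+00,  7.51108018e+00,  8.53230908e+01,  9.68598926e-05,
        8.72618459e+01, -4.89389372e+00]), 'qd': array([-0.06181267,  0.00359502, -0.12269765, -0.05864643,  0.07882405,
       -0.00605428]), 'joint_efforts': array([ 1.52257860e-03, -5.70947063e+01, -5.01941299e+01, -1.80579236e-04,
        8.16394575e-03,  5.26326357e-05]), 'tool_pos': array([5.99522659e+02, 7.53372523e-02, 2.41345710e+02]), 'tcp_rot': array([-1.79904341e+02, -8.28765393e-03,  9.00019245e+01]), 'ft_force': array([-0.29622568, -0.3293311 , -0.64285374]), 'wrist_torque': array([-0.05325589, -0.02041117,  0.01634992]), 'grip_force': 0.0, 'finger_gap': 85.21389122312961}
```

View pics/scene.png

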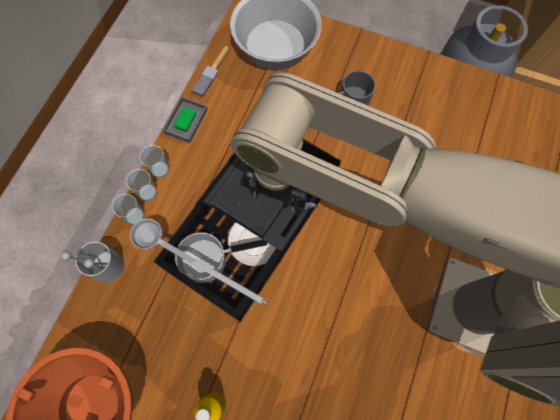

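View pics/side.png

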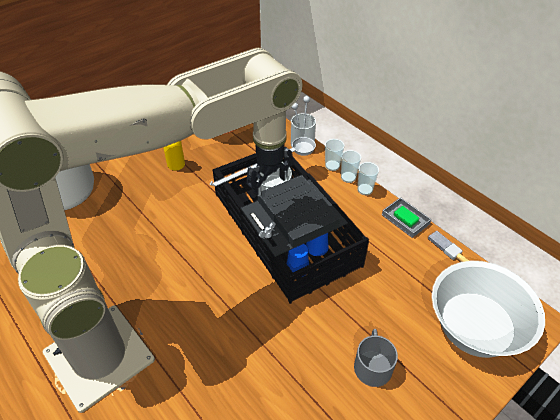

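The scene view shows the drainer: its +y corners are near (158,262) and (240,318), and its front -y corner is near (340,160). The side view shows the -y corners at (290,300) and (367,240), and the wing nut near (262,225).

```bash
cat > h.py <<'E'
import numpy as np,cv2
from scipy.spatial.transform import Rotation as R
from bench import r,snapshot,get_calibration
def ray(c,p,z,H=420):
    f=H/2/np.tan(np.radians(c['fovy']/2))
    d=R.from_euler('xyz',c['orientation'],degrees=True).apply([(p[0]-c['cx'])/f,-(p[1]-c['cy'])/f,-1])
    e=np.array(c['eye']);return e+d*(z-e[2])/d[2]
def proj(c,P,H=420):
    f=H/2/np.tan(np.radians(c['fovy']/2))
    q=R.from_euler('xyz',c['orientation'],degrees=True).inv().apply(np.array(P,float)-c['eye'])
    return np.c_[c['cx']-f*q[:,0]/q[:,2],c['cy']+f*q[:,1]/q[:,2]]
E
python3 - <<'E'
from h import *
s=get_calibration("scene");d=get_calibration("side")
for p in[(158,262),(240,318),(340,160)]:print('scene',p,ray(s,p,120).round())
for p in[(290,300),(367,240),(215,165)]:print('side',p,ray(d,p,120).round())
print(ray(d,(262,225),140).round())
a=cv2.imread("pics/side.png")[130:320,190:400]
b=cv2.imread("pics/scene.png")[110:330,140:360]
o=np.hstack([cv2.resize(a,(400,362),interpolation=2),cv2.resize(b,(400,362),interpolation=2)])
cv2.imwrite("pics/c1.png",o)
E
```

```text
scene (158, 262) [826. 227. 120.]
scene (240, 318) [578. 275. 120.]
scene (340, 160) [ 492. -218.  120.]
side (290, 300) [ 447. -260.  120.]
side (367, 240) [ 748. -255.  120.]
side (215, 165) [604. 286. 120.]
[545. -28. 140.]
```

View pics/c1.png

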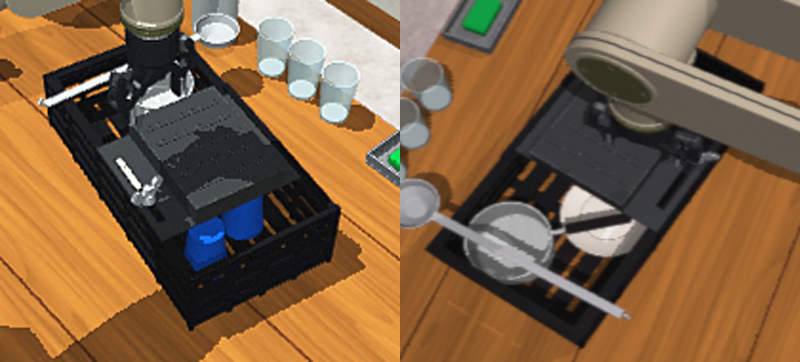

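```bash
cat >> h.py <<'E'
C=np.array([668,7.]);YAW=-11.
def toD(P):
    a=np.radians(-YAW);v=np.array(P[:2])-C
    return np.array([v[0]*np.cos(a)-v[1]*np.sin(a),v[0]*np.sin(a)+v[1]*np.cos(a)])
def toW(x,y):
    a=np.radians(YAW);return C+np.array([x*np.cos(a)-y*np.sin(a),x*np.sin(a)+y*np.cos(a)])
E
python3 - <<'E'
from h import *
s=get_calibration("scene");d=get_calibration("side")
for p,z in[((203,201),124),((283,249),124),((203,201),159),((283,249),159)]:print('lid',toD(ray(s,p,z)).round())
for p in[(197,262),(240,318)]:print(toD(ray(s,p,120)).round())
for p in[(252,213),(267,230),(266,225)]:print('nut',p,toD(ray(d,p,145)).round())
print('start D',toD([600,0]))
w=snapshot("wrist");cv2.imwrite("pics/w1.png",w)
c=get_calibration("wrist")
print(proj(c,[[*toW(-110,-85),124],[*toW(-110,-85),154],[*toW(0,80),142],[*toW(-130,250),120],[*toW(-130,-250),120]]).round())
E
```

```text
lid [114.  52.]
lid [-134.   45.]
lid [102.  59.]
lid [-138.   52.]
[ 31. 192.]
[-140.  246.]
nut (252, 213) [-119.   -6.]
nut (267, 230) [-112.  -85.]
nut (266, 225) [-106.  -67.]
start D [-65.41498551 -19.84640197]
[[ 217.  269.]
 [ 210.  286.]
 [ 399.   99.]
 [ 262. -234.]
 [ 177.  407.]]
```

View pics/w1.png

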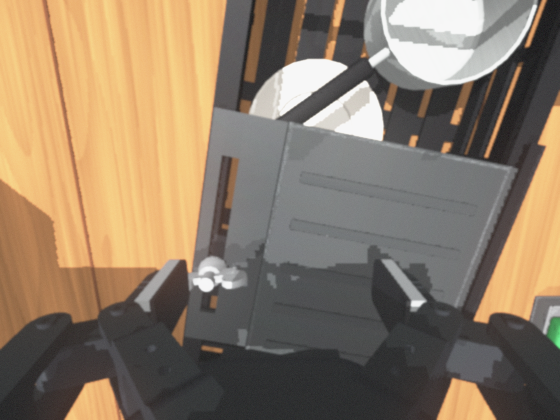

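The wrist view shows the nut hub near (211,270), with wings near (200,280) and (237,278). The lid's trailing border corner is at (213,108). The top of the tray's trailing edge runs from (290,124) to (515,168).

```bash
python3 - <<'E'
from h import *
c=get_calibration("wrist")
for p,z in[((213,108),124),((187,338),124),((290,124),159),((515,168),159),((248,345),159),((211,262),128),((207,284),154)]:
    P=ray(c,p,z);print(p,P.round(),toD(P).round())
print('targets',toW(0,75),toW(0,-19),toW(-110,-85))
w=cv2.imread("pics/w1.png")[230:320,160:280];cv2.imwrite("pics/c2.png",cv2.resize(w,None,fx=6,fy=6,interpolation=2))
E
```

```text
(213, 108) [548.  80. 124.] [-132.   49.]
(187, 338) [ 511. -127.  124.] [-128. -161.]
(290, 124) [606.  68. 159.] [-72.  48.]
(515, 168) [762.  39. 159.] [86. 50.]
(248, 345) [ 573. -106.  159.] [ -71. -129.]
(211, 262) [540. -47. 128.] [-116.  -77.]
(207, 284) [542. -53. 154.] [-112.  -83.]
targets [682.31067465  80.62203876] [664.37462909 -11.65091649] [543.80224521 -55.4493211 ]
```

View pics/c2.png

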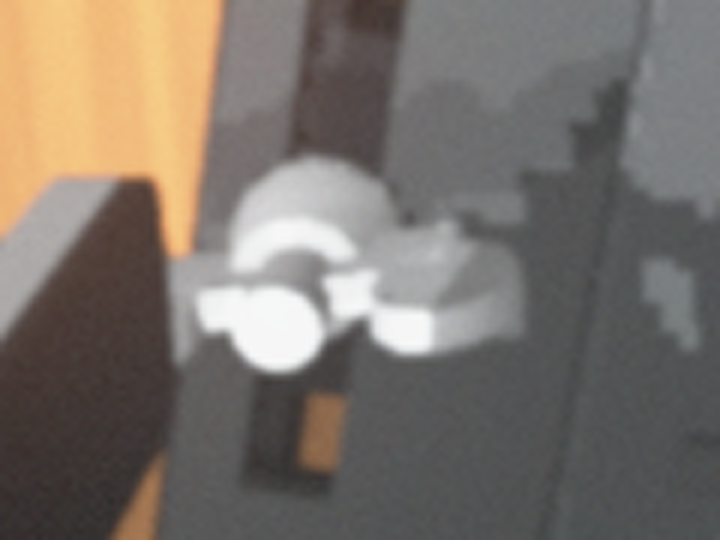

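Wings lie about along drainer x. The lid is about 78 mm open, with its trailing face at y≈+48. Next I close the fingers and go behind the face.

Emit:
step_arm(
  rows=[
    [[27,27,0],5],
    [[54,54,0],11],
    [[81,81,20],11],
    [[81,81,45],11],
    [[81,81,70],11],
    [[81,81,90],11],
    [[81,81,99],11],
    [[81,81,99],11],
    [[81,81,99],11],
  ],
  fingers=0,
)

```text
time: 1.05
tool_pos: [681.4, 81.0, 144.3]
tcp_rot: [179.9, -0.0, 79.0]
ft_force: [0.3, -0.2, 0.3]
finger_gap: 0.1
grip_force: 0.0
```

Emit:
step_arm(
  rows=[
    [[-10,0,0],0],
    [[-20,0,0],0],
    [[-30,0,0],0],
    [[-40,0,0],0],
    [[-50,0,0],0],
    [[-60,0,0],0],
    [[-68,0,0],0],
    [[-76,0,0],0],
    [[-82,0,0],0],
    [[-86,0,0],0],
    [[-88,0,0],0],
    [[-88,0,0],0],
  ],
)

```text
time: 2.25
tool_pos: [663.9, -5.8, 143.0]
tcp_rot: [-180.0, 0.0, 79.0]
ft_force: [-0.5, 0.5, 0.5]
finger_gap: -0.2
grip_force: 0.0
```

Emit:
step_arm(
  rows=[
    [[-2,0,0],0],
    [[-4,0,0],0],
    [[-6,0,0],0],
    [[-7,0,0],0],
    [[-7,0,0],0],
  ],
)

```text
time: 2.75
tool_pos: [662.9, -10.2, 142.9]
tcp_rot: [-180.0, -0.2, 79.1]
ft_force: [2.0, 9.5, -1.9]
finger_gap: -0.2
grip_force: 4.8
```

Emit:
step_arm(
  rows=[
    [[-2,0,0],0],
    [[-3,0,0],0],
    [[-3,0,0],0],
    [[-3,0,0],0],
  ],
)

```text
time: 3.15
tool_pos: [662.9, -10.3, 143.0]
tcp_rot: [180.0, -0.4, 79.2]
ft_force: [6.1, 19.6, -2.6]
finger_gap: 0.1
grip_force: 10.3
```

Emit:
step_arm(
  rows=[
    [[12,0,0],0],
    [[12,0,-40],0],
    [[12,0,-80],0],
    [[0,-20,-99],0],
    [[-30,-50,-99],0],
    [[-60,-80,-99],0],
    [[-90,-100,-99],0],
    [[-107,-110,-99],0],
    [[-107,-110,-99],0],
    [[-107,-110,-99],0],
  ],
)

```text
time: 4.15
tool_pos: [534.0, -99.5, 242.6]
tcp_rot: [180.0, 0.0, 78.9]
ft_force: [0.4, 1.0, -0.1]
finger_gap: -0.4
grip_force: 0.0
```

```bash
sed -i 's/668,7\./666.5,7./' h.py; python3 - <<'E'
from h import *
c=get_calibration("wrist");w=snapshot("wrist");s=r.sense();print(s['tool_pos'],s['time'],toD(s['tool_pos']))
p=proj(c,[[*toW(-110,-85),126],[*toW(-110,-85),154],[*toW(-70,-30),159]]).round(1);print(p)
u,v=p[1].astype(int);print(u,v)
o=np.hstack([cv2.resize(w,(400,300)),cv2.resize(w[max(0,v-50):v+50,max(0,u-65):u+65],(400,300),interpolation=2)])
cv2.imwrite("pics/w2.png",o);cv2.imwrite("pics/w2full.png",w)
E
```

```text
[534.27395096 -99.0611782  242.45492982] 4.2 [-109.55925724 -129.34245521]
[[279.4 154.6]
 [279.4 158.4]
 [341.5  72.9]]
279 158
```

View pics/w2.png

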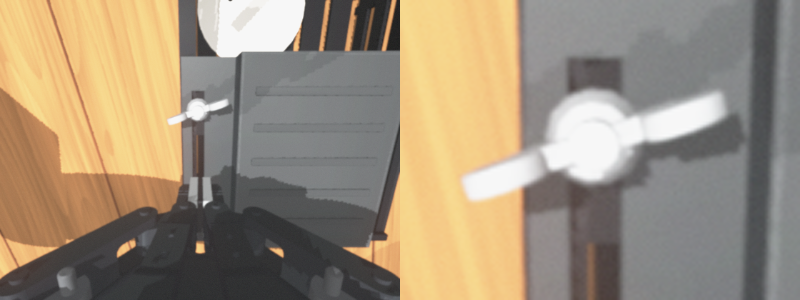

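Stud top measures (279,157) against a predicted (279,158), so the frame is good. The lid is shut, and the wings stand at about 20°/200° from drainer x. Next I place the fingertip behind the front wing.

Emit:
step_arm(
  rows=[
    [[18,-12,0],-8],
    [[18,-12,10],-16],
    [[18,-12,20],-24],
    [[18,-12,40],-32],
    [[18,-12,60],-35],
    [[18,-12,78],-35],
    [[18,-12,87],-35],
    [[18,-12,87],-35],
    [[18,-12,87],-35],
  ],
)

```text
time: 5.1
tool_pos: [526.1, -79.0, 155.8]
tcp_rot: [180.0, 0.0, 114.0]
ft_force: [0.6, -0.4, 0.9]
finger_gap: -0.2
grip_force: 0.0
```

```bash
cat >> h.py <<'E'
def pos(phi,rho=25,t=15):
    p=np.radians(phi);return np.array([rho*np.cos(p)-t*np.sin(p)-110,rho*np.sin(p)+t*np.cos(p)-85])
def arc(p0,phis,**k):
    # rows relative to commanded pose pos(p0), yaw=YAW+90+(p0-180)
    a=np.radians(90+p0-180);ex=np.array([np.cos(a),np.sin(a)]);ey=np.array([np.sin(a),-np.cos(a)])
    for f in phis:
        d=pos(f,**k)-pos(p0,**k);print([[round(d@ex),round(d@ey),0],p0-f],end=', ')
    print()
E
python3 - <<'E'
from h import *
s=r.sense();print(s['tool_pos'],s['tcp_rot'],s['ft_force'],toD(s['tool_pos']),pos(215))
arc(215,range(207,118,-8));arc(119,range(111,60,-8))
E
```

```text
[526.10705046 -78.96709225 155.84380057] [1.79981046e+02 1.20612729e-02 1.14024073e+02] [ 0.62155801 -0.38350095  0.92685495] [-121.41024113 -111.17587229] [-121.87515456 -111.62669157]
[[4, -2, 0], 8], [[7, -3, 0], 16], [[11, -4, 0], 24], [[16, -4, 0], 32], [[20, -4, 0], 40], [[24, -3, 0], 48], [[27, -1, 0], 56], [[31, 1, 0], 64], [[34, 3, 0], 72], [[37, 6, 0], 80], [[39, 9, 0], 88], [[41, 13, 0], 96], 
[[4, -2, 0], 8], [[7, -3, 0], 16], [[11, -4, 0], 24], [[16, -4, 0], 32], [[20, -4, 0], 40], [[24, -3, 0], 48], [[27, -1, 0], 56],
```

Emit:
step_arm(
  rows=[
    [[4,-2,0],8],
    [[7,-3,0],16],
    [[11,-4,0],24],
    [[16,-4,0],32],
    [[20,-4,0],40],
    [[24,-3,0],48],
    [[27,-1,0],56],
    [[31,1,0],64],
    [[34,3,0],72],
    [[37,6,0],80],
    [[39,9,0],88],
    [[41,13,0],96],
  ],
)

```text
time: 6.3
tool_pos: [521.5, -36.6, 156.8]
tcp_rot: [179.9, -0.1, 17.7]
ft_force: [-1.5, -0.8, -1.0]
finger_gap: -0.2
grip_force: 0.7
```

Emit:
step_arm(
  rows=[
    [[4,-2,0],8],
    [[7,-3,0],16],
    [[11,-4,0],24],
    [[13,-4,0],28],
    [[13,-4,0],28],
  ],
)

```text
time: 6.8
tool_pos: [532.8, -28.7, 156.7]
tcp_rot: [180.0, -0.1, -10.1]
ft_force: [0.2, -0.3, 0.4]
finger_gap: 0.1
grip_force: 0.1
```

```bash
python3 - <<'E'
from h import *
s=r.sense();print(s['joint_pos'].round(),toD(s['tool_pos']),pos(91))
arc(67,[262]);arc(163,[262]);arc(262,range(254,165,-8));arc(166,range(158,69,-8))
E
```

```text
[ -9.   0. 102.  -0.  78.  91.] [-124.43630559  -60.55896986] [-125.43402559  -60.26559372]
[[36, 45, 0], -195], 
[[-7, 44, 0], -99], 
[[4, -2, 0], 8], [[7, -3, 0], 16], [[11, -4, 0], 24], [[16, -4, 0], 32], [[20, -4, 0], 40], [[24, -3, 0], 48], [[27, -1, 0], 56], [[31, 1, 0], 64], [[34, 3, 0], 72], [[37, 6, 0], 80], [[39, 9, 0], 88], [[41, 13, 0], 96], 
[[4, -2, 0], 8], [[7, -3, 0], 16], [[11, -4, 0], 24], [[16, -4, 0], 32], [[20, -4, 0], 40], [[24, -3, 0], 48], [[27, -1, 0], 56], [[31, 1, 0], 64], [[34, 3, 0], 72], [[37, 6, 0], 80], [[39, 9, 0], 88], [[41, 13, 0], 96],
```

Emit:
step_arm(
  rows=[
    [[4,-2,0],8],
    [[7,-3,0],16],
    [[11,-4,0],24],
    [[11,-4,0],24],
    [[5,-4,0],24],
    [[5,-4,-20],24],
    [[5,-4,-45],24],
  ],
)

```text
time: 7.5
tool_pos: [536.0, -25.4, 199.6]
tcp_rot: [179.9, 0.2, -33.7]
ft_force: [0.3, 0.7, 0.0]
finger_gap: 0.1
grip_force: 0.0
```

Emit:
step_arm(
  rows=[
    [[0,0,-42],-8],
    [[10,15,-42],-16],
    [[20,30,-42],-24],
    [[39,66,-42],-32],
    [[39,66,-42],-40],
    [[39,66,-42],-48],
    [[39,66,-42],-56],
    [[39,66,-42],-64],
    [[39,66,-42],-72],
    [[39,66,-42],-80],
    [[39,66,-42],-88],
    [[39,66,-42],-96],
  ],
)

```text
time: 8.7
tool_pos: [532.6, -102.1, 242.7]
tcp_rot: [180.0, -0.0, 62.6]
ft_force: [-0.1, 0.9, 0.7]
finger_gap: -0.2
grip_force: 0.0
```

Emit:
step_arm(
  rows=[
    [[0,0,0],-8],
    [[0,0,0],-17],
    [[0,0,0],-17],
    [[0,0,0],-17],
  ],
)

```text
time: 9.1
tool_pos: [532.7, -102.1, 242.6]
tcp_rot: [180.0, 0.0, 78.9]
ft_force: [0.3, 0.6, 0.8]
finger_gap: -0.0
grip_force: 0.0
```

```bash
python3 - <<'E'
from h import *
c=get_calibration("wrist");w=snapshot("wrist");s=r.sense();print(s['tool_pos'],s['tcp_rot'],s['time'],toD(s['tool_pos']))
u,v=proj(c,[[*toW(-110,-85),154]])[0].astype(int);print(u,v)
o=np.hstack([cv2.resize(w,(400,300)),cv2.resize(w[max(0,v-50):v+50,u-65:u+65],(400,300),interpolation=2)])
cv2.imwrite("pics/w3.png",o)
E
```

```text
[ 532.78433279 -102.12947423  242.48206562] [1.79982425e+02 2.69328511e-03 7.88730589e+01] 9.15 [-110.43604844 -132.63861055]
280 154
```

View pics/w3.png

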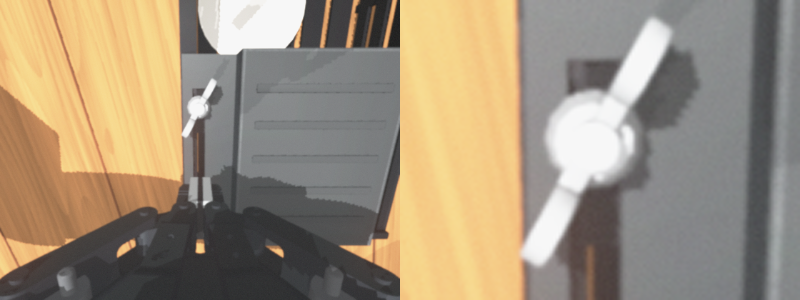

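Wings are now at 60°/240°, a 140° turn from one stroke. Second stroke: start behind the wing at 240°.

Emit:
step_arm(
  rows=[
    [[0,0,0],-8],
    [[10,5,0],-16],
    [[20,9,0],-24],
    [[20,9,0],-32],
    [[20,9,0],-40],
    [[20,9,10],-48],
    [[20,9,20],-56],
    [[20,9,30],-64],
    [[20,9,40],-72],
    [[20,9,45],-76],
    [[20,9,65],-76],
    [[20,9,80],-76],
  ],
)

```text
time: 10.35
tool_pos: [545.4, -84.2, 161.5]
tcp_rot: [180.0, 0.0, 154.9]
ft_force: [-0.8, 0.0, -0.2]
finger_gap: -0.0
grip_force: 0.0
```

Emit:
step_arm(
  rows=[
    [[0,0,5],0],
    [[0,0,7],0],
    [[0,0,7],0],
  ],
)

```text
time: 10.65
tool_pos: [545.7, -84.3, 155.5]
tcp_rot: [180.0, 0.0, 155.0]
ft_force: [-0.0, 0.1, -0.3]
finger_gap: -0.2
grip_force: 0.0
```

Emit:
step_arm(
  rows=[
    [[4,-2,0],8],
    [[7,-3,0],16],
    [[11,-4,0],24],
    [[16,-4,0],32],
    [[20,-4,0],40],
    [[24,-3,0],48],
    [[27,-1,0],56],
    [[31,1,0],64],
    [[34,3,0],72],
    [[37,6,0],80],
    [[39,9,0],88],
    [[41,13,0],96],
  ],
)

```text
time: 11.85
tool_pos: [514.3, -55.3, 156.4]
tcp_rot: [179.9, -0.0, 58.6]
ft_force: [-0.4, -0.3, -0.6]
finger_gap: 0.1
grip_force: 0.5
```

Emit:
step_arm(
  rows=[
    [[4,-2,0],8],
    [[7,-3,0],16],
    [[11,-4,0],24],
    [[16,-4,0],32],
    [[20,-4,0],40],
    [[24,-3,0],48],
    [[24,-3,0],48],
  ],
)

```text
time: 12.55
tool_pos: [524.4, -33.0, 156.4]
tcp_rot: [180.0, -0.1, 10.9]
ft_force: [0.3, -0.4, 0.5]
finger_gap: 0.2
grip_force: 0.1
```

Emit:
step_arm(
  rows=[
    [[2,-1,0],4],
    [[4,-2,0],8],
    [[5,-2,0],12],
    [[5,-2,0],12],
  ],
)

```text
time: 12.95
tool_pos: [528.5, -30.1, 155.9]
tcp_rot: [-180.0, -0.0, -0.8]
ft_force: [-1.1, 0.9, 0.3]
finger_gap: -0.1
grip_force: 0.4
```

Emit:
step_arm(
  rows=[
    [[2,-1,0],4],
    [[3,-1,0],6],
    [[4,-2,0],8],
    [[4,-2,0],8],
    [[4,-2,0],8],
  ],
)

```text
time: 13.45
tool_pos: [531.5, -28.5, 155.6]
tcp_rot: [180.0, 0.1, -8.7]
ft_force: [-6.0, 0.1, 3.9]
finger_gap: -0.1
grip_force: 2.9
```

Emit:
step_arm(
  rows=[
    [[1,0,0],0],
    [[2,0,0],0],
    [[3,0,0],0],
    [[3,0,0],0],
  ],
)

```text
time: 13.85
tool_pos: [532.4, -28.5, 155.3]
tcp_rot: [180.0, 0.4, -8.7]
ft_force: [-17.8, 0.9, 12.0]
finger_gap: 0.2
grip_force: 9.0
```

Emit:
step_arm(
  rows=[
    [[-6,0,0],0],
    [[-15,0,0],0],
    [[-20,0,-30],0],
    [[-25,0,-60],0],
    [[-33,15,-87],0],
    [[-33,25,-87],0],
    [[-33,25,-87],0],
    [[-33,25,-87],0],
  ],
)

```text
time: 14.65
tool_pos: [498.2, -48.1, 241.2]
tcp_rot: [-180.0, 0.1, -9.0]
ft_force: [-0.9, -1.0, -1.0]
finger_gap: 0.1
grip_force: 0.0
```

```bash
python3 - <<'E'
from h import *
c=get_calibration("wrist");w=snapshot("wrist");s=r.sense();print(s['tool_pos'],s['ft_force'],s['time'],toD(s['tool_pos']))
print(proj(c,[[*toW(-110,-85+k),154] for k in(-30,0,30)]).round())
sc=snapshot("side")[130:320,190:400]
u,v=proj(c,[[*toW(-110,-85),154]])[0].astype(int)
o=np.hstack([cv2.resize(w[max(0,v-50):v+50,u-65:u+65],(400,300),interpolation=2),cv2.resize(sc,(400,300),interpolation=2)])
cv2.imwrite("pics/w4.png",o)
E
```

```text
[498.13445154 -47.85225683 240.88890437] [ 0.80000869 -0.31973997  0.18990406] 14.7 [-154.8058951   -85.97012754]
[[323. 161.]
 [280. 159.]
 [237. 158.]]
```

View pics/w4.png

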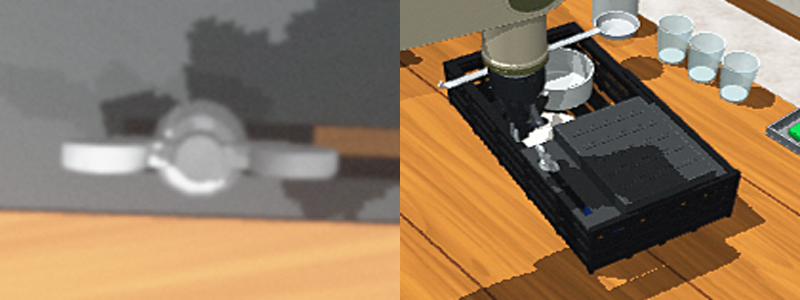

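The wings lie along drainer y to within about 1°. The nut stood against an 18 N push, so it is on its hard stop, and the lid is against the end stop.

```bash
python3 -c "
from bench import r
print(r.hand_in())"
```

```text
the job is handed in; nothing more can be done
None
```

I pushed the lid shut against its end stop, then turned the wing nut clockwise with two fingertip strokes until it hit its hard stop, and handed the job in at about 14.7 s; the hand-in returned no verdict.

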